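Load a bracket in the bench punch and lock it on its indexing pin

ROBOT

A 6-joint arm with a two-finger parallel gripper is mounted at the origin on the work surface. World frame = base frame: x ahead of the robot, y to its left, z up, the work surface at z = 0. Lengths are in mm, angles in rad, forces in N, time in s.
With the tool pointing down it reaches from about 400 to 925 mm from the base axis. Payload 12.5 kg.
Tool frame: the origin (TCP) lies midway between the tips of the shut fingers; the grasp point (between the pads) lies 19 mm behind it; z points along the fingers, y is the line along which they close (so a half turn about z gives the same grasp; the last joint's range is limited). The gripper opens to 95 mm and grips with 3 to 60 N. Pads are 20 mm wide; open, the fingers measure 119 mm over their backs; the gripper's body (75 mm by 180 mm) begins 59 mm behind the grasp point.
Start: joints at [1.001, 0.491, 1.559, -0, 1.092, -0.106], TCP at [279.581, 559, 214.661] pointing down, gripper open.
Joint ranges: [-3.1, 3.1], [-0.84, 2.19], [0.05, 2.79], [-1.13, 4.28], [0.06, 2.93], [-2.69, 2.69]. Speed limits (rad/s): [2.22, 2.22, 2.79, 3.14, 3.14, 3.14].

INTERFACE

Orientations are given as [roll, pitch, yaw] about the fixed x, y, z axes, in that order (R = Rz(yaw) Ry(pitch) Rx(roll)).
In Python, from cell import env gives the robot as it stands.
- The arm moves only by the shell command python3 -m inch 'ROWS'. ROWS is JSON, a list of rows, each a list of 7 numbers: the turn, a rotation vector about the tool's x, y, z in rad, then the shift along the tool's x, y, z in cm, then the closure, from -1 (fully open) to 1 (shut). A call has 1 to 20 rows; each row shifts and turns the commanded pose from where the row before left it, along the tool's axes as they then stand; what a row does not reach is not made up. A row lasts 1/8 s, in which the tool goes at most 62.5 mm and 10.7 degrees, less where a joint would pass 70% of its speed; a pose out of reach is approached as far as the arm can. A call with a gripper value outside its range is refused whole. The fingers move at their own pace and stop on an object; the grip force is fixed at half the most. Time passes only in rows, so rows that do not move let the fingers close. It gives the time, the measured TCP pose, the force, the opening and the grip force at its end, in the units of the state.
- env.state(): the state, without advancing time (a new reading comes with each control period).
- env.read_camera(name): name is "scene" or "side" or "wrist"; returns a dict with "img" (384x512x3 uint8, red, green, blue), "depth" (384x512 float32, mm along the optical axis (not along the pixel's ray), 0 where there is no reading), "fx", "fy", "cx", "cy" (pixels), "position" and "orientation" of the camera in the world. Camera axes: x right, y down, z forward; pixel columns grow to the right and rows downward; lengths in mm; the calibration is good to about 2 mm. A picture is of the moment at which its call begins.
- env.job_done(): hands the job in; it is judged then, once.
Trained networks look in a picture, given as the dict that the camera call returned (one of the last four; its "shot" number tells which), for a name from the list of things; names that differ only in an ending like _2 or _b are one class to them, and where a whole thing is asked for, a point or a joint stands for the part that bears it (a point fixed in the world has none). Each returns a list of dicts, best first, with "score" (0 to 1); they miss things now and then, are a little off and sometimes report something else, mostly with a low value. They report only what shows in the picture. A call takes as long as a camera call.
- env.find_in(picture, target): "centre" ([x, y, z] in mm, in the coordinates of the camera as it stood for that picture, good to about 4 mm: the middle of the surface that is visible of it).
- env.trace(picture, target): "mask" (384x512 bool, what is visible of it).
The state is a dict: "t": time; "joints": joint angles; "qvel": joint speeds; "tau": joint torques, N m; "eef_pos": TCP position; "tcp_rot": TCP orientation; "ft_force": force on the tool from outside, world axes, zero at the start; "moment": the same for the moment, N m; "opening": opening from 0.0 (shut) to 1.0 (fully open); "grip_force": force on a finger pad.
Only numpy, scipy, OpenCV 4.12 (cv2) and the standard library are available. Lean on these libraries where they do the work, as an engineer would, in place of code of your own. Each camera call takes 0.05 s, during which the arm holds its last target. There are 200 camera calls.

TASK

Load the steel bracket in the bench punch: first make the punch safe by pressing the red emergency stop down until it stays down. Then push the bracket along its channel, without ramming it, right up to the end stop against the sprung ejector, and keep it pressed there until the damped indexing pin has sunk fully through the bracket's hole and locks it. Finally turn the emergency stop clockwise so that it springs back up, leaving the bracket locked at the stop and the other things on the bench undisturbed.

Things in the scene. Friction and masses are not known exactly. Their poses are not given: they have to be found in the camera images.
- punch: green C-frame punch, fixed; dark bed plate x = -300 to +220 mm, 100 wide, top at z = 18 mm. Origin on the bench under the stop face, mid-channel; x = feed direction, z up. Guides 9 mm high at x = -175 to -30, channel 42 mm wide; bridge 102 mm wide at x = -113 to -87, up to z = 80 mm; head overhangs from x = -45 mm on, above z = 188 mm. The bed is clear behind x = -175 mm
- stop (a point): middle of the rigid stop face at bed height (18 mm above the bench), at the end of the channel: the bracket's front edge must come to rest here
- bracket: loose steel bracket, 0.33 to 0.51 kg: long leg 190 x 40 x 6 mm flat in the channel; at its rear the short leg, 40 wide, 6 thick, stands 36 mm above the bed. Origin: centre of the long leg's underside; x to the front edge (feed direction), z up; rear face at x = -95 mm; 13 mm pin hole at x = -5 mm. Starts 30 to 60 mm short of the stop. Sliding takes 2 to 4 N besides the ejector
- bracket_front (a point): middle of the front edge of the bracket's long leg, on its underside (x = +95 mm of the bracket)
- pin (a joint): height of the sprung indexing pin, m: 0 = fully down (locked), 0.010 = resting on the bracket. It drops only when the bracket is within about 1.5 mm of the stop, damped, at 4 mm/s: some 2.5 s. Shank 10 mm with a 4 mm high 45 degree nose: if the bracket is let go while only the nose is in the hole, the ejector shoves it back and the pin sticks part-way or rides up
- pin_knob (a point): top of the black ball knob (25 mm) on the indexing pin, 100 mm behind the stop; 119 mm above the bench when the pin is fully down, 129 mm when it rests on the bracket (a red band on the shank shows below the knob)
- estop_box: yellow emergency-stop box 74 x 74 x 54 mm high, fixed to the bench, with a red mushroom head in the middle of its top. Origin: centre of its underside, z up
- estop_top (a point): centre of the top of the red mushroom head (40 mm diameter, rim 10 mm high from 5 to 15 mm below this point, under it a 22 mm stem); 87 mm above the bench when up, 80 mm when latched. Moves with the head
- estop (a joint): how far the mushroom is pressed, m: 0 = up, 0.007 = fully down on a rigid end. It takes about 8 N to press past its latch, then stays down by itself
- estop_turn (a joint): turn of the mushroom head, rad, 0 to 0.9, positive clockwise seen from above; a light spring (up to 0.05 N m) turns it back to 0. Turned past about 0.5 it frees the latch; held by the fingers it may rise only when they let go
- spray_can: bystander: blue upright spray can, 66 mm diameter, 190 mm high; origin at the centre of its underside
- tape_roll: bystander: blue roll of tape lying flat, 100 mm diameter, 25 mm high; origin at the centre of its underside
- glue_bottle: bystander: yellow upright glue bottle, 76 mm diameter, 170 mm high; origin at the centre of its underside
- screwdriver: bystander: red-handled screwdriver lying on the bench, about 200 mm long; origin near its middle
- ejector (a joint): brass sprung ejector pin in the stop, m: 0 = standing 12 mm out of the stop face, 0.012 = pushed in flush by the bracket at the stop. It pushes back with about 10 N at first touch and 15 N when flush, so a hand that does not keep pressing with 15 to 25 N lets the bracket come back

How it is judged (in metres and radians):
On the way, in this order (a step that is already met when the one before it is completed fails the run):
1. the emergency stop is latched down and let go (value of joint estop above 0.0055 m and contact force between the arm and estop_box below 0.5 N), for 0.2 s.
2. with the emergency stop down, the bracket is home and the indexing pin has sunk fully through its hole (value of joint estop above 0.0055 m and value of joint pin below 0.0015 m and distance between bracket_front and stop below 0.005 m), for 0.3 s.
3. the emergency stop has sprung back up (value of joint estop below 0.0015 m), for 0.2 s.
At the end, for the whole second after the job is handed in: Emergency stop up (within 1.5 mm), indexing pin fully down (within 1.5 mm) through the bracket's hole, bracket's front edge within 5 mm of the stop and the bracket at rest (value of joint each of estop, pin below 0.0015 m and distance between bracket_front and stop below 0.005 m and linear speed of bracket below 0.01 m/s); the robot touches nothing.
It fails at once if the bracket was rammed: the fingers pressed on it with more than 40 N (contact force between the fingers and bracket above 40 N).
It fails at once if the spray can, the tape roll, the glue bottle or the screwdriver was moved by more than 30 mm (distance of any of spray_can, tape_roll, glue_bottle, screwdriver from where it was at the start of the episode above 0.03 m).
It also fails if it takes over 53 s, if anything falls off the work surface, if the arm or the gripper's body presses on something with over 40 N, if the wrist force passes 120 N, or if a joint passes its speed limit or range.

## Working session

There is one attempt and no reset: what is moved stays moved. The work goes in short steps, Python scripts to look and compute and a shell command to move; the robot and the scene stay as the last step left them, time stands still between calls to the robot, and variables do not carry over. Pictures are saved under pics/ and viewed, at most 10 in all, crops included, and the job is handed in when it is done.

```bash
ls; mkdir -p pics; cat > h.py <<'E'
import numpy as np, cv2
from cell import env
from scipy.spatial.transform import Rotation as R
def Rm(o):
    o=np.array(o,float)
    return o if o.shape==(3,3) else (R.from_euler('xyz',o).as_matrix() if o.size==3 else R.from_quat(o).as_matrix())
def w(p,c): return Rm(p['orientation'])@np.array(c)+np.array(p['position'])
def cloud(p,mask=None):
    d=p['depth']; v,u=np.nonzero((d>0)&(mask if mask is not None else True))
    z=d[v,u]; c=np.stack([(u-p['cx'])/p['fx']*z,(v-p['cy'])/p['fy']*z,z],1)
    return c@Rm(p['orientation']).T+np.array(p['position']),u,v
def save(p,n): cv2.imwrite(f'pics/{n}.png',p['img'][:,:,::-1])
E
python3 - <<'E'
from h import *
s=env.state(); print({k:np.round(v,3) for k,v in s.items()})
ims=[]
for c in ['scene','side']:
    p=env.read_camera(c); ims.append(p['img']); print(c,p['position'],p['orientation'],p['fx'])
    for t in ['punch','bracket','bracket_front','pin_knob','estop_box','estop_top','spray_can','tape_roll','glue_bottle','screwdriver']:
        r=env.find_in(p,t)
        print(t,[(round(x['score'],2),w(p,x['centre']).round(0)) for x in r[:2]])
    np.save(f'/tmp/{c}.npy',p,allow_pickle=True)
im=np.vstack(ims); cv2.imwrite('pics/a.png',cv2.resize(ims[0],(800,600))[:,:,::-1]); cv2.imwrite('pics/b.png',cv2.resize(ims[1],(800,600))[:,:,::-1])
E
```

```text
pics
{'t': np.float64(0.0), 'joints': array([ 1.001,  0.492,  1.559, -0.   ,  1.092, -0.106]), 'qvel': array([ 0.001,  0.001,  0.001, -0.001, -0.   ,  0.001]), 'tau': array([-1.0000e-03, -6.1266e+01, -2.5819e+01,  6.9000e-02,  4.8000e-02,
       -0.0000e+00]), 'eef_pos': array([279.466, 558.762, 214.046]), 'tcp_rot': array([-3.14 , -0.   ,  2.678]), 'ft_force': array([-0.401, -0.321,  0.023]), 'moment': array([-0.018,  0.011, -0.007]), 'grip_force': np.float64(0.0), 'opening': np.float64(1.006)}
scene [1201.24836845   99.84773108  760.64481893] [-2.35110089  0.00680782  1.75896469] 364.9782502966906
punch [(0.64, array([534., -61.,  25.])), (0.58, array([ 592., -347.,   52.]))]
bracket [(0.89, array([534., -63.,  22.]))]
bracket_front [(0.6, array([530., -66.,  23.]))]
pin_knob [(0.55, array([541.,  -1., 118.]))]
estop_box [(0.72, array([ 589., -344.,   54.]))]
estop_top [(0.52, array([ 578., -358.,   84.]))]
spray_can [(0.74, array([758., 151., 144.]))]
tape_roll [(0.77, array([386.,   8.,  27.]))]
glue_bottle []
screwdriver [(0.62, array([ 774., -331.,   19.]))]
side [ 518.4094554  -956.08038211  886.48519891] [-2.28525049  0.01866554 -0.09052835] 413.72577524125336
punch [(0.83, array([544.,  48.,  76.]))]
bracket [(0.65, array([528., -73.,  23.])), (0.25, array([536., -13., 113.]))]
bracket_front [(0.6, array([521., -74.,  18.]))]
pin_knob [(0.67, array([536., -10., 113.]))]
estop_box []
estop_top [(0.47, array([ 567., -367.,   82.]))]
spray_can [(0.56, array([728., 125., 115.]))]
tape_roll [(0.73, array([538.,  50.,  80.])), (0.67, array([392.,   6.,  18.]))]
glue_bottle [(0.56, array([369., 256.,  92.]))]
screwdriver [(0.7, array([ 763., -352.,   19.])), (0.37, array([364., 258.,  91.]))]
```

View pics/a.png

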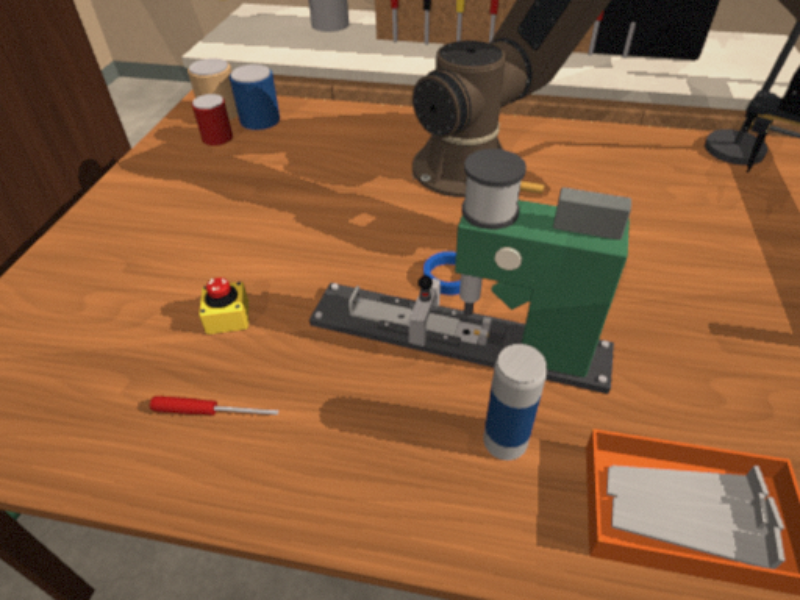

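View pics/b.png

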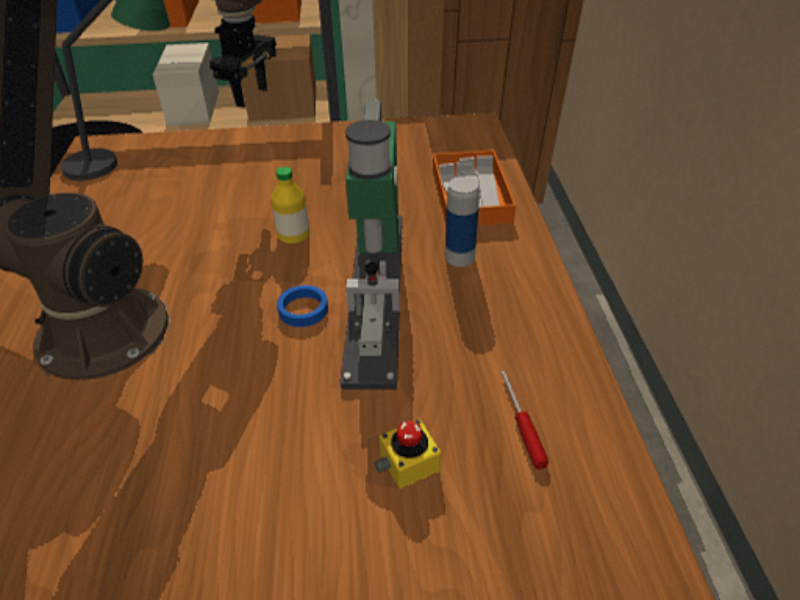

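The scene view shows the red e-stop at about (220,290), the bracket's short leg at (355,298) and the pin knob at (425,283). In the side view the channel points away from the camera, roughly world +y. Next I measure these precisely.

```bash
python3 - <<'E'
from h import *
for c in ['scene','side']:
    p=np.load(f'/tmp/{c}.npy',allow_pickle=True).item()
    P,u,v=cloud(p); col=p['img'][v,u].astype(int)
    r,g,b=col.T
    near=(np.hypot(P[:,0]-575,P[:,1]+360)<60)
    red=near&(r>110)&(g<60)&(b<60)&(P[:,2]>60)
    q=P[red]; print(c,'red n',len(q),'med',np.median(q,0).round(1),'min',q.min(0).round(1),'max',q.max(0).round(1))
    yl=near&(r>120)&(g>100)&(b<80)&(abs(P[:,2]-54)<5); q=P[yl][:,:2].astype(np.float32)
    print(' yellow top',len(q),np.median(P[yl],0).round(1),cv2.minAreaRect(q))
    bed=(abs(P[:,2]-18)<4)&(P[:,0]>440)&(P[:,0]<640)&(P[:,1]>-250)&(P[:,1]<350)&(r<90)&(abs(r-b)<30)
    q=P[bed][:,:2].astype(np.float32); print(' bed',len(q),np.median(P[bed],0).round(1),cv2.minAreaRect(q))
    leg=(P[:,2]>38)&(P[:,2]<60)&(abs(P[:,0]-525)<50)&(P[:,1]>-200)&(P[:,1]<-60)
    q=P[leg]; print(' leg',len(q),np.median(q,0).round(1),q.min(0).round(1),q.max(0).round(1)); 
    if len(q)>4: print(cv2.minAreaRect(q[:,:2].astype(np.float32)))
    kn=(P[:,2]>104)&(P[:,2]<140)&(abs(P[:,0]-537)<30)&(abs(P[:,1]+8)<30)&(r<70)
    q=P[kn]; print(' knob',len(q),np.median(q,0).round(1),q.min(0).round(1),q.max(0).round(1))
    br=(P[:,2]>70)&(P[:,2]<86)&(abs(P[:,0]-537)<75)&(abs(P[:,1]+8)<50)
    q=P[br]; print(' bridge',len(q),np.median(q,0).round(1)); print(cv2.minAreaRect(q[:,:2].astype(np.float32)))
E
```

```text
scene red n 97 med [ 577.6 -351.8   83. ] min [ 556.  -373.8   72.9] max [ 591.1 -337.9   88.2]
 yellow top 235 [ 591.7 -345.8   52.6] ((572.398193359375, -358.64501953125), (73.53923797607422, 73.45365142822266), 20.85675621032715)
 bed 2002 [562.4  54.7  17.7] ((542.85498046875, 56.235198974609375), (516.0911865234375, 102.7226791381836), 83.85028839111328)
 leg 52 [ 523.2 -131.    50. ] [ 503.3 -136.2   38.8] [ 542.9 -127.4   55.7]
((522.944091796875, -131.98716735839844), (6.705885410308838, 39.75150680541992), 85.1469497680664)
 knob 68 [542.5  -2.  121.1] [529.9 -12.1 104.7] [547.5   7.9 130.5]
 bridge 228 [557.1  -1.3  79.2]
((536.907958984375, -3.438091278076172), (26.217748641967773, 102.14558410644531), 83.36345672607422)
side red n 122 med [ 569.3 -366.    84.3] min [ 550.6 -380.8   79.7] max [ 586.6 -345.1   89.1]
 yellow top 294 [ 565.  -383.2   52.2] ((569.1910400390625, -363.67913818359375), (72.55992889404297, 74.08892822265625), 20.778749465942383)
 bed 1335 [ 525.9 -121.4   16.8] ((516.7108764648438, 50.89599609375), (516.93896484375, 144.7472686767578), 83.99110412597656)
 leg 69 [ 518.4 -137.9   46.7] [ 498.5 -142.2   38.3] [ 538.4 -131.7   55.7]
((518.2714233398438, -136.82623291015625), (10.28305721282959, 39.842491149902344), 86.27837371826172)
 knob 58 [532.4 -13.9 120.4] [522.5 -22.6 104.7] [544.   -0.7 128. ]
 bridge 233 [529.9 -13.   78. ]
((531.7034912109375, -8.675676345825195), (29.430940628051758, 99.9491195678711), 82.46516418457031)
```

```bash
python3 - <<'E'
from h import *
for c in ['scene','side']:
    p=np.load(f'/tmp/{c}.npy',allow_pickle=True).item()
    P,u,v=cloud(p); m=(P[:,0]>440)&(P[:,0]<680)&(P[:,1]>-100)&(P[:,1]<350)&(P[:,2]<450)
    q=P[m]; t=q[q[:,2]>200]; print(c,q[:,2].max(),t.min(0),t.max(0))
E
python3 -m inch '[[0,0,0.1736,0,0,-3,1],[0,0,0.1736,0,0,-3,1],[0,0,0.1736,0,0,-3,1],[0,0,0.1736,0,0,-3,1],[0,0,0.1736,0,0,-3,1],[0,0,0.1736,0,0,-3,1],[0,0,0.1736,0,0,-3,1]]'
```

```text
scene 356.1057644839069 [504.46243437  46.5679713  200.02387704] [610.29003398 277.7517737  356.10576448]
side 355.3409717551648 [496.36394357  39.72926482 200.27874072] [604.97229224 268.87321695 355.34097176]
t: 1.98
eef_pos: [279.5, 558.9, 425.7]
tcp_rot: [3.142, -0.0, 1.457]
ft_force: [0.4, -0.2, -0.8]
opening: 0.321
grip_force: 0.0
```

```bash
python3 -m inch '[[0,0,0,-4.4,1.95,0,1],[0,0,0,-4.4,1.95,0,1],[0,0,0,-4.4,1.95,0,1],[0,0,0,-4.4,1.95,0,1],[0,0,0,-4.4,1.95,0,1],[0,0,0,-4.4,1.95,0,1],[0,0,0,-4.4,1.95,0,1],[0,0,0,-4.4,1.95,0,1],[0,0,0,-4.4,1.95,0,1],[0,0,0,-4.4,1.95,0,1],[0,0,0,-4.4,1.95,0,1],[0,0,0,-4.4,1.95,0,1],[0,0,0,-4.4,1.95,0,1],[0,0,0,-4.4,1.95,0,1],[0,0,0,-4.4,1.95,-1,1],[0,0,0,-4.4,1.95,2,1],[0,0,0,-4.4,1.95,4,1],[0,0,0,-4.4,1.95,5,1],[0,0,0,-4.4,1.95,5,1],[0,0,0,-4.4,1.95,5,1]]'
python3 - <<'E'
from h import *
p=env.read_camera('wrist'); save(p,'w1'); s=env.state()
print(p['position'],p['orientation'],s['eef_pos'],s['tcp_rot'])
for t in ['estop_top','estop_box','bracket','pin_knob']:
    print(t,[(round(x['score'],2),w(p,x['centre']).round(1)) for x in env.find_in(p,t)[:2]])
P,u,v=cloud(p); r,g,b=p['img'][v,u].astype(int).T
for n,m in [('yel',(r>120)&(g>100)&(b<80)&(abs(P[:,2]-54)<5)),('red',(r>100)&(g<70)&(b<70)&(P[:,2]>65))]:
    q=P[m]; print(n,len(q),np.median(q,0),cv2.minAreaRect(q[:,:2].astype(np.float32)))
E
```

```text
t: 4.47
eef_pos: [568.1, -345.6, 238.2]
tcp_rot: [3.141, 0.0, 1.462]
ft_force: [0.6, -0.2, 0.1]
opening: 0.004
grip_force: 0.0
[ 575.82936483 -267.90304418  409.23301069] [ 2.86109198e+00  3.31239048e-04 -1.09746023e-01] [ 567.24258154 -348.88018943  230.71071574] [-3.13491418e+00 -3.03581833e-03  1.46048341e+00]
estop_top []
estop_box [(0.6, array([ 570.2, -354. ,   52.6]))]
bracket []
pin_knob []
yel 2145 [ 568.2264227  -349.24963593   54.78145464] ((568.6676025390625, -359.97930908203125), (73.96399688720703, 74.0900650024414), 20.634029388427734)
red 859 [ 569.9709052  -356.30550062   86.56312138] ((566.84423828125, -344.1070556640625), (65.26439666748047, 150.49966430664062), 83.4964599609375)
```

View pics/w1.png

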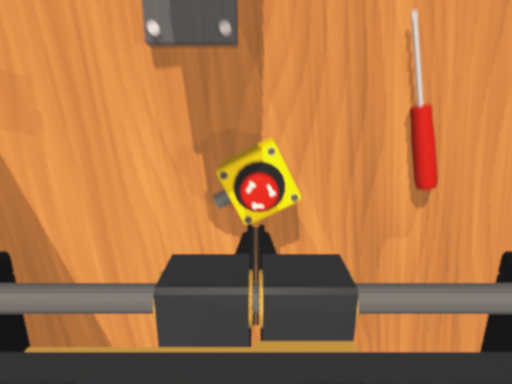

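```bash
python3 -m inch '[[0,0,0,0,0,6,1],[0,0,0,0,0,5,1],[0,0,0,0,0,0,1],[0,0,0,0,0,0,1]]'
```

```text
t: 5.22
eef_pos: [569.1, -344.4, 132.8]
tcp_rot: [3.138, 0.002, 1.463]
ft_force: [-0.1, -0.2, 0.0]
opening: 0.004
grip_force: 0.0
```

```bash
python3 -m inch '[[0,0,0,-0.8,0.1,1,1],[0,0,0,-0.8,0.1,1,1],[0,0,0,0,0,1,1],[0,0,0,0,0,0,1],[0,0,0,0,0,0,1]]'
```

```text
t: 5.85
eef_pos: [568.2, -360.3, 99.6]
tcp_rot: [-3.142, -0.0, 1.463]
ft_force: [0.6, 0.2, -0.4]
opening: 0.004
grip_force: 0.0
```

```bash
python3 -m inch '[[0,0,0,0,0.1,0.6,1],[0,0,0,0,0,0.5,1],[0,0,0,0,0,0.3,1],[0,0,0,0,0,0.3,1],[0,0,0,0,0,0.2,1],[0,0,0,0,0,0,1]]'
```

```text
t: 6.6
eef_pos: [569.2, -360.4, 80.4]
tcp_rot: [-3.142, -0.0, 1.463]
ft_force: [-1.0, 0.9, 2.2]
opening: 0.006
grip_force: 1.1
```

```bash
python3 -m inch '[[0,0,0,0,0,0.1,1],[0,0,0,0,0,0.1,1],[0,0,0,0,0,0,1]]'
```

```text
t: 6.98
eef_pos: [569.3, -360.5, 79.9]
tcp_rot: [3.141, 0.0, 1.463]
ft_force: [-2.6, 3.5, 13.1]
opening: 0.004
grip_force: 6.3
```

```bash
python3 -m inch '[[0,0,0,0,0,-3,1],[0,0,0,0,0,-5,1],[0,0,0,0,0,-5,1],[0,0,0,3,-1.2,-2,1],[0,0,0,3,-1.2,0,1],[0,0,0,3,-1.2,0,1],[0,0,0,3,-1.2,0,1],[0,0,0,3,-1.2,0,1],[0,0,0,3,-1.2,0,1],[0,0,0,0,0,0,1],[0,0,0,0,0,0,1]]'
python3 - <<'E'
from h import *
p=env.read_camera('wrist'); save(p,'w2'); s=env.state()
print(s['eef_pos'],s['tcp_rot'])
for t in ['bracket','pin_knob']:
    print(t,[(round(x['score'],2),w(p,x['centre']).round(1)) for x in env.find_in(p,t)[:2]])
P,u,v=cloud(p); r,g,b=p['img'][v,u].astype(int).T
for n,m in [('bed',(abs(P[:,2]-18)<6)&(r<90)&(abs(r-b)<30)&(P[:,0]>440)&(P[:,0]<640)&(P[:,1]<-120)),('legtop',(P[:,2]>46)&(P[:,2]<60)&(abs(P[:,0]-520)<40)&(P[:,1]>-160)&(P[:,1]<-110)),('bridge',(P[:,2]>70)&(P[:,2]<86)&(abs(P[:,0]-537)<75)&(abs(P[:,1]+8)<50))]:
    q=P[m]; print(n,len(q),np.median(q,0),cv2.minAreaRect(q[:,:2].astype(np.float32)) if len(q)>4 else '')
p=env.read_camera('scene'); P,u,v=cloud(p); r,g,b=p['img'][v,u].astype(int).T
q=P[(np.hypot(P[:,0]-570,P[:,1]+360)<50)&(r>110)&(g<60)&(b<60)&(P[:,2]>60)]; print('red',len(q),np.median(q,0),q.max(0))
E
```

```text
t: 8.35
eef_pos: [517.4, -174.3, 228.7]
tcp_rot: [3.141, 0.0, 1.463]
ft_force: [-0.4, 0.2, 0.4]
opening: 0.007
grip_force: 0.0
[ 517.33480999 -174.53146687  228.53568327] [3.14126444e+00 2.09103013e-04 1.46225259e+00]
bracket [(0.82, array([524.7, -70.7,  24.1]))]
pin_knob [(0.67, array([ 758.3, -306.5,   16.2]))]
bed 2583 [ 535.21275118 -164.73879212   19.03107182] ((530.5446166992188, -159.4312744140625), (85.2156982421875, 66.84461975097656), 84.15815734863281)
legtop 269 [ 518.53042531 -132.25234344   54.78342636] ((518.471435546875, -132.63623046875), (5.596521377563477, 38.98798751831055), 83.66539764404297)
bridge 419 [531.57163292 -17.04669938  75.78074955] ((531.6424560546875, -16.994661331176758), (1.2668957710266113, 100.67922973632812), 83.55982208251953)
red 98 [ 577.46383496 -352.2192291    77.10752071] [ 592.76287458 -337.91797179   81.31756584]
```

View pics/w2.png

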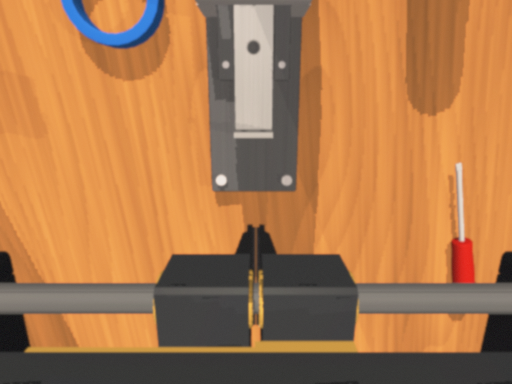

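```bash
python3 -m inch '[[0,0,0,0,-0.35,4,1],[0,0,0,0,0,5,1],[0,0,0,0,0,5,1],[0,0,0,0,0,4,1],[0,0,0,0,0,2,1],[0,0,0,0.8,0,0.2,1],[0,0,0,0.8,0,0,1],[0,0,0,0,0,0,1],[0,0,0,0,0,0,1]]'
```

```text
t: 9.68
eef_pos: [515.7, -157.5, 27.4]
tcp_rot: [3.14, 0.0, 1.463]
ft_force: [-0.6, 0.1, 0.2]
opening: 0.002
grip_force: 0.0
```

```bash
python3 -m inch '[[0,0,0,0.4,0,0,1],[0,0,0,0.3,0,0,1],[0,0,0,0.3,0,0,1],[0,0,0,0.3,0,0,1],[0,0,0,0.3,0,0,1],[0,0,0,0.3,0,0,1]]'
```

```text
t: 10.42
eef_pos: [517.5, -138.9, 26.6]
tcp_rot: [3.141, 0.0, 1.463]
ft_force: [-0.4, -5.0, 0.1]
opening: 0.005
grip_force: 2.7
```

```bash
python3 -m inch '[[0,0,0,0.3,0,0,1],[0,0,0,0.3,0,0,1],[0,0,0,0.3,0,0,1],[0,0,0,0.3,0,0,1],[0,0,0,0.3,0,0,1],[0,0,0,0.3,0,0,1],[0,0,0,0.2,0,0,1]]'
```

```text
t: 11.3
eef_pos: [519.7, -118.9, 26.6]
tcp_rot: [3.141, 0.0, 1.463]
ft_force: [-1.1, -4.6, -0.1]
opening: 0.004
grip_force: 2.7
```

```bash
python3 -m inch '[[0,0,0,0.2,0,0,1],[0,0,0,0.2,0,0,1],[0,0,0,0.2,0,0,1],[0,0,0,0.2,0,0,1]]'
```

```text
t: 11.8
eef_pos: [520.8, -112.2, 26.6]
tcp_rot: [3.14, 0.002, 1.463]
ft_force: [-1.8, -16.4, -0.7]
opening: 0.005
grip_force: 8.1
```

```bash
python3 -m inch '[[0,0,0,0.2,0,0,1],[0,0,0,0.2,0,0,1],[0,0,0,0.15,0,0,1],[0,0,0,0,0,0,1]]'
```

```text
t: 12.3
eef_pos: [521.3, -106.5, 26.7]
tcp_rot: [3.14, 0.001, 1.463]
ft_force: [-2.5, -13.8, -0.5]
opening: 0.003
grip_force: 6.8
```

```bash
python3 -m inch '[[0,0,0,0.1,0,0,1],[0,0,0,0.1,0,0,1],[0,0,0,0.1,0,0,1],[0,0,0,0,0,0,1]]'
```

```text
t: 12.8
eef_pos: [522.0, -104.8, 26.9]
tcp_rot: [3.139, 0.003, 1.463]
ft_force: [-4.2, -24.5, 0.9]
opening: 0.008
grip_force: 12.6
```

```bash
python3 -m inch '[[0,0,0,0,0,0,1],[0,0,0,0,0,0,1],[0,0,0,0,0,0,1],[0,0,0,0,0,0,1],[0,0,0,0,0,0,1],[0,0,0,0,0,0,1],[0,0,0,0,0,0,1],[0,0,0,0,0,0,1],[0,0,0,0,0,0,1],[0,0,0,0,0,0,1],[0,0,0,0,0,0,1],[0,0,0,0,0,0,1]]'
cat > k.py <<'E'
from h import *
for c in ['scene','side']:
    p=env.read_camera(c); P,u,v=cloud(p); r=p['img'][v,u][:,0]
    kn=(P[:,2]>95)&(P[:,2]<140)&(np.hypot(P[:,0]-536,P[:,1]+6)<22)
    q=P[kn]; print(c,len(q),np.percentile(q[:,2],[80,95,100]).round(1))
    i=p['img'][150:240,180:320] if c=='scene' else p['img'][150:260,190:290]
    cv2.imwrite(f'pics/k_{c}.png',cv2.resize(i,None,fx=5,fy=5)[:,:,::-1])
print(env.state()['ft_force'],env.state()['t'])
E
python3 k.py
```

```text
t: 14.3
eef_pos: [521.9, -104.8, 26.9]
tcp_rot: [3.139, 0.003, 1.463]
ft_force: [-3.5, -24.5, -0.2]
opening: 0.003
grip_force: 12.5
scene 77 [116.8 119.  122.3]Traceback (most recent call last):
  File "k.py", line 5, in <module>
    q=P[kn]; print(c,len(q),np.percentile(q[:,2],[80,95,100]).round(1))
                            ~~~~~~~~~~~~~^^^^^^^^^^^^^^^^^^^^
    return _quantile_unchecked(
        a, q, axis, out, overwrite_input, method, keepdims, weights)
    return _ureduce(a,
                    func=_quantile_ureduce_func,
    ...<5 lines>...
                    overwrite_input=overwrite_input,
                    method=method)
    r = func(a, **kwargs)
    result = _quantile(arr,
                       quantiles=q,
    ...<2 lines>...
                       out=out,
                       weights=wgt)
    slices_having_nans = np.isnan(arr[-1, ...])
                                  ~~~^^^^^^^^^
IndexError: index -1 is out of bounds for axis 0 with size 0
```

Knob max was 130.5 before and is now 122.3 and still sinking, so I hold longer.

```bash
sed -i "s/'scene','side'/'scene'/" k.py; python3 -m inch '[[0,0,0,0,0,0,1],[0,0,0,0,0,0,1],[0,0,0,0,0,0,1],[0,0,0,0,0,0,1],[0,0,0,0,0,0,1],[0,0,0,0,0,0,1],[0,0,0,0,0,0,1],[0,0,0,0,0,0,1],[0,0,0,0,0,0,1],[0,0,0,0,0,0,1],[0,0,0,0,0,0,1],[0,0,0,0,0,0,1],[0,0,0,0,0,0,1],[0,0,0,0,0,0,1],[0,0,0,0,0,0,1],[0,0,0,0,0,0,1]]'
python3 k.py
```

```text
t: 16.4
eef_pos: [521.9, -104.8, 26.9]
tcp_rot: [3.139, 0.003, 1.463]
ft_force: [-4.3, -25.7, 0.6]
opening: 0.001
grip_force: 12.5
scene 81 [115.9 118.2 119.3]
[ -3.10975878 -25.28010227   0.29250576] 16.45
```

View pics/k_scene.png

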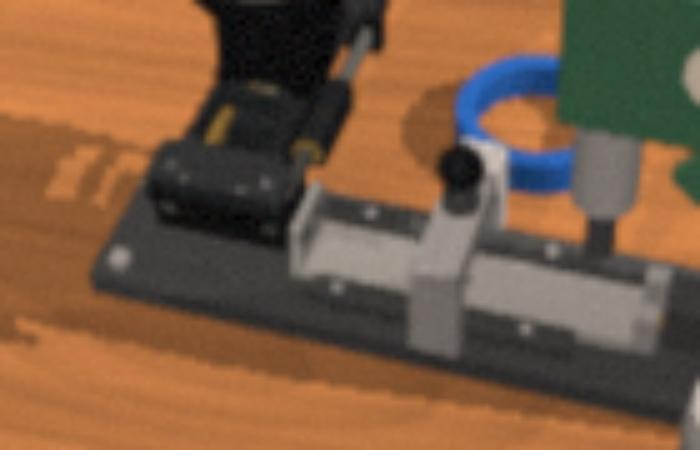

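Knob at 119 mm with no red band, so the pin is locked. Now I back off and go to the e-stop with the fingers open.

```bash
python3 -m inch '[[0,0,0,-0.4,0,0,1],[0,0,0,-1.5,0,0,1],[0,0,0,-2,0,-3,1],[0,0,0,-3,1,-5,1],[0,0,0,-4,1.5,-4,-1],[0,0,0,-4,1.5,0,-1],[0,0,0,-4,1.5,0,-1],[0,0,0,-3,1.5,0,-1],[0,0,0,-3,0.5,0,-1],[0,0,0,0,0,0,-1],[0,0,0,0,0,0,-1],[0,0,0,0,0,0,-1]]'
python3 k.py; python3 - <<'E'
from h import *
p=env.read_camera('wrist'); s=env.state(); print(s['eef_pos'],s['opening'])
P,u,v=cloud(p); r,g,b=p['img'][v,u].astype(int).T
for n,m in [('yel',(r>120)&(g>100)&(b<80)&(abs(P[:,2]-54)<5)),('red',(r>100)&(g<70)&(b<70)&(P[:,2]>60)&(np.hypot(P[:,0]-570,P[:,1]+360)<40))]:
    q=P[m]; print(n,len(q),np.median(q,0),cv2.minAreaRect(q[:,:2].astype(np.float32)),q.max(0))
E
```

```text
t: 17.95
eef_pos: [568.9, -357.0, 146.7]
tcp_rot: [-3.141, -0.0, 1.463]
ft_force: [-0.8, -0.2, -0.1]
opening: 0.789
grip_force: 0.0
scene 78 [116.7 118.5 119.4]
[ 0.16039996  0.56091967 -0.90180849] 18.0
[ 569.03690177 -357.17680955  146.76120246] 0.8720556840437652
yel 3504 [ 569.98915498 -348.73627385   54.67125514] ((568.722412109375, -359.9879150390625), (74.05921936035156, 74.30589294433594), 20.688892364501953) [ 614.05173753 -314.1809334    58.97366607]
red 1671 [ 569.90642732 -357.14719243   80.7171884 ] ((578.97216796875, -362.97119140625), (38.712303161621094, 60.7359733581543), 69.3950424194336) [ 608.12378297 -339.93252705  210.04009392]
```

```bash
python3 -m inch '[[0,0,0,-0.3,0,2,-1],[0,0,0,0,0,3,-1],[0,0,0,0,0,2.5,-1],[0,0,0,0,0,1.3,-1],[0,0,0,0,0,0,-1],[0,0,0,0,0,0,-1]]'
```

```text
t: 18.8
eef_pos: [568.9, -361.1, 59.3]
tcp_rot: [3.141, 0.001, 1.463]
ft_force: [0.3, -0.3, -0.1]
opening: 0.999
grip_force: 0.0
```

```bash
python3 -m inch '[[0,0,0,0,0,0,1],[0,0,0,0,0,0,1],[0,0,0,0,0,0,1],[0,0,0,0,0,0,1],[0,0,0,0,0,0,1],[0,0,0,0,0,0,1],[0,0,0,0,0,0,1],[0,0,0,0,0,0,1],[0,0,0,0,0,0,1],[0,0,0,0,0,0,1]]'
```

```text
t: 20.05
eef_pos: [569.3, -361.0, 58.7]
tcp_rot: [3.14, 0.0, 1.463]
ft_force: [5.0, -0.2, -0.6]
opening: 0.413
grip_force: 30.0
```

Opening 39 mm with 30 N grip: the head is held. Now turn it clockwise 0.72 rad.

```bash
python3 -m inch '[[0,0,0.12,0,0,0,1],[0,0,0.12,0,0,0,1],[0,0,0.12,0,0,0,1],[0,0,0.12,0,0,0,1],[0,0,0.12,0,0,0,1],[0,0,0.12,0,0,0,1],[0,0,0,0,0,0,1],[0,0,0,0,0,0,1]]'
```

```text
t: 21.05
eef_pos: [568.7, -360.7, 58.7]
tcp_rot: [-3.142, -0.0, 0.745]
ft_force: [3.0, 2.9, 2.5]
opening: 0.411
grip_force: 30.0
```

```bash
python3 -m inch '[[0,0,0,0,0,0,-1],[0,0,0,0,0,0,-1],[0,0,0,0,0,0,-1],[0,0,0,0,0,0,-1],[0,0,0,0,0,0,-1],[0,0,0,0,0,0,-1],[0,0,0,0,0,0,-1],[0,0,0,0,0,-3,-1],[0,0,0,0,0,-5,-1],[0,0,0,0,0,-5,-1],[0,0,0,0,0,-4,-1],[0,0,0,0,0,0,-1],[0,0,0,0,0,0,-1]]'
python3 k.py; python3 - <<'E'
from h import *
for c in ['scene','wrist']:
    p=env.read_camera(c); P,u,v=cloud(p); r,g,b=p['img'][v,u].astype(int).T
    q=P[(np.hypot(P[:,0]-570,P[:,1]+360)<25)&(r>110)&(g<60)&(b<60)&(P[:,2]>60)&(P[:,2]<110)]; print('red',len(q),np.median(q,0),q.max(0))
p=env.read_camera('scene'); save(p,'end')
for t in ['spray_can','tape_roll','screwdriver']:
    print(t,[(round(x['score'],2),w(p,x['centre']).round(0)) for x in env.find_in(p,t)[:1]])
E
```

```text
t: 22.68
eef_pos: [568.3, -360.7, 227.8]
tcp_rot: [-3.141, 0.0, 0.743]
ft_force: [0.0, -0.3, -0.8]
opening: 0.998
grip_force: 0.0
scene 78 [116.6 118.5 119.2]
[ 0.00985531 -0.0111623  -0.16522824] 22.725
red 99 [ 578.4483452  -351.60131003   82.93938511] [ 591.64227983 -339.27519215   87.93822852]
red 941 [ 571.18954394 -358.72840506   86.53464839] [ 588.65944631 -340.0672673    89.66699458]
spray_can [(0.7, array([759., 154., 144.]))]
tape_roll [(0.7, array([393.,  10.,  25.]))]
screwdriver [(0.79, array([ 770., -332.,   20.]))]
```

View pics/end.png

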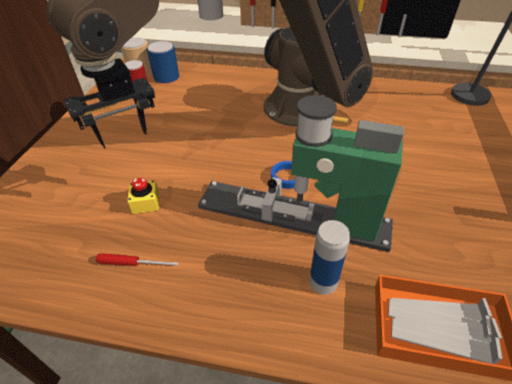

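The e-stop is back up (87 mm, pixel (140,187)), the pin is down (knob at (272,185), 119 mm), the bracket is home, and the arm is clear.

```bash
python3 -c "from cell import env; print(env.job_done())"
```

```text
the job is handed in; nothing more can be done
None
```

The job is handed in at about 23 s, with no verdict returned: by the cameras the bracket is pinned at the stop (knob at 119 mm) and the emergency stop is back up (about 87 mm); the can, tape and screwdriver have not moved, and the glue bottle was not re-checked.

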